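Make up the gate roller kit and the gate pivot kit

ROBOT

A 6-joint arm with a two-finger parallel gripper is mounted at the origin on a cart in front of the work surface, level with it; the furniture and walls round the work are solid. World frame = base frame: x ahead of the robot, y to its left, z up, the work surface at z = 0. Lengths are in m, angles in rad, forces in N, time in s.
With the tool pointing down it reaches from about 0.25 to 0.725 m from the base axis. Payload 4 kg.
Tool frame: the origin (TCP) lies at the very end of the fingers, on their centre line; the grasp point (between the pads) lies 19 mm behind it; z points along the fingers, y is the line along which they close (so a half turn about z gives the same grasp; the last joint's range is limited). The gripper opens to 85 mm and grips with 20 to 120 N. Pads are 22 mm wide; open, the fingers measure 114 mm over their backs; the gripper's body (76 mm by 85 mm) begins 54 mm behind the grasp point. The pads swing forward as they close: fully open they stand 13 mm farther back than shut.
Start: joints at [1.267, 0.241, 0.005, 1.335, 0, 1.571], TCP at [0.15, 0.477, 0.231] pointing down, gripper open.
Joint ranges: [-2.72, 2.72], [-1.05, 1.87], [-1.09, 1.28], [-1.99, 2.15], [-1.42, 1.44], [-3.14, 3.14]. Speed limits (rad/s): [2.79, 2.79, 3.14, 3.14, 3.14, 3.14].

INTERFACE

Orientations are given as a unit quaternion [x, y, z, w].
In Python, from workcell import bot, vision, workorder, boxes_of gives the robot as it stands.
- The arm moves only by the tool send_rows, never from a script. Its argument "motion" is text: rows parted by semicolons, each of 5 numbers parted by spaces: the closure, from -1 (fully open) to 1 (shut), so that 0 is half open, then the shift along the tool's x, y, z in cm, then the turn about the tool's z in rad. In form: claw x y z twist; .... A call has 1 to 5 rows; each row is the pose to reach, as a shift and turn from the pose commanded when the call began, along the tool's axes at that moment; what a row does not reach only later rows make up. A row lasts 1/10 s, in which the tool goes at most 50 mm and 8.59 degrees, less where a joint would pass 70% of its speed; a pose out of reach is approached as far as the arm can. A call with a gripper value outside its range is refused whole. The fingers move at their own pace and stop on an object; the grip force is fixed at half the most. Time passes only in rows, so rows that repeat a pose let the fingers close. It gives the time, the measured TCP pose, the force, the opening and the grip force at its end, in the units of the state.
- bot.get_obs(): the state, without advancing time (a new reading comes with each control period).
- vision.camera(name): name is "side" or "top"; returns the picture (384x512x3 uint8, red, green, blue); there is no depth.
- vision.camera_model(name): a dict with "fov_y" (degrees; the focal length in pixels is half the picture's height over the tangent of half this angle, whatever the lens; pixels are square), "cx", "cy" (the principal point, pixels), "k1" (the pictures are not rectified: a ray, as slopes to the right and down, at radius r is drawn at 1 + k1 r^2 times it, then the intrinsics apply), "world_from_camera" (4x4, takes a point from camera to world coordinates). Camera axes: x right, y down, z forward; pixel columns grow to the right and rows downward; lengths in m; the calibration is good to about 2 mm. A picture is of the moment at which its call begins. camera_model takes no time and is no camera call.
- workorder.job_done(): hands the job in; it is judged then, once.
Trained networks look in the newest picture that a camera, given by its name, has taken for a name from the list of things; names that differ only in an ending like _2 or _b are one class to them, and where a whole thing is asked for, a point or a joint stands for the part that bears it (a point fixed in the world has none). Each returns a list of dicts, best first, with "conf" (0 to 1); they miss things now and then, are a little off and sometimes report something else, mostly with a low value. They report only what shows in the picture. A call takes as long as a camera call.
- boxes_of(camera, target): "rect" ([centre column, centre row, width, height] in pixels, round what is visible of it).
The state is a dict: "clock": time; "joint_pos": joint angles; "joint_vel": joint speeds; "tau": joint torques, N m; "eef_pos": TCP position; "tool_rot": TCP orientation; "ft_force": force on the tool from outside, world axes, zero at the start; "ft_torque": the same for the moment, N m; "grip_width": finger opening in m; "grasp_force": force on a finger pad.
Only numpy, scipy, OpenCV 4.12 (cv2) and the standard library are available. Lean on these libraries where they do the work, as an engineer would, in place of code of your own. Each camera call takes 0.05 s, during which the arm holds its last target. There are 200 camera calls.

TASK

Make up the two gate kits on their trays from the five parts standing on the solid plate left of the grate, and leave the tape measure and the jig block where they are. Blue tray, roller kit: slip the bearing over the spindle down onto the plate, then the rusty pipe spacer over the same spindle so that it stands upright on the bearing (the fitter takes the spacer off first), and stand the bolt on its head inside the ring. Yellow tray, pivot kit: slip the brass washer over the spindle down onto the plate and stand the bright round pin blank upright inside the ring.

Things in the scene. Friction and masses are not known exactly. Their poses are not given: they have to be found in the camera images.
- blue_tray: Blue steel kit tray, 84 x 170 mm, does not shift; origin under its centre, z up, long side along y. The trays are alike but for colour. Plate top 6 mm above the table, short ends turned up to 16 mm. At (0, +0.045) m stands a steel spindle, 10 mm thick, tip (tapered over 14 mm) 48 mm above the table; at (0, -0.045) m lies a steel ring, 54 mm wide inside, 62 outside, its rim 16 mm above the table.
- yellow_tray: Yellow steel kit tray, 84 x 170 mm, does not shift; origin under its centre, z up, long side along y. The trays are alike but for colour. Plate top 6 mm above the table, short ends turned up to 16 mm. At (0, +0.045) m stands a steel spindle, 10 mm thick, tip (tapered over 14 mm) 48 mm above the table; at (0, -0.045) m lies a steel ring, 54 mm wide inside, 62 outside, its rim 16 mm above the table.
- bearing_mid (a point): Centre of the bright ball bearing, a flat ring 52 mm across, 15 mm high, with a 20 mm clear bore; lies flat.
- pipe_mid (a point): Centre of the rusty round pipe spacer, 43 mm across, 70 mm high, 28 mm clear bore right through; stands on end.
- bolt_mid (a point): Centre of the steel bolt, 72 mm high, standing on its hexagon head (24 mm across the flats, 10 mm high) with the 15.6 mm shank upright.
- stub_mid (a point): Centre of the solid bright round pin blank, 38 mm across, 55 mm high; stands on end.
- washer_mid (a point): Centre of the brass thrust washer, a plain thick ring 46 mm across, 12 mm high, with a 26 mm hole; lies flat.
- tape_mid (a point): Bystander: centre of the black tape measure with an orange disc on top, 62 x 75 x 35 mm; stays where it is.
- jig_mid (a point): Bystander: centre of the grey drilled steel jig block, 50 x 90 x 28 mm, right of the trays; stays where it is.

How it is judged:
By the outcome, as a careful person would: the job done as asked, in the order asked, and still so for the second after the job is handed in, with the robot touching nothing.
It also fails if it takes over 128 s, if anything falls off the work surface, if the arm or the gripper's body presses on something with over 40 N, if the wrist force passes 120 N, or if a joint passes its speed limit or range.

## Working session

There is one attempt and no reset: what is moved stays moved. The work goes in short steps, Python scripts to look and compute and a tool call to move; the robot and the scene stay as the last step left them, time stands still between calls to the robot, and variables do not carry over. Pictures are saved under pics/ and viewed, at most 18 in all, crops included, and the job is handed in when it is done.

Besides the shell and the picture viewer there is one more tool, called after "Emit:" as name(argument=value, ...) on one line, values as JSON. send_rows: Moves the arm, as the interface text tells. Its arguments: {"type":"object","properties":{"motion":{"type":"string"}},"required":["motion"]}

```bash
mkdir -p pics; ls; python3 - <<'E'
from workcell import bot, vision, workorder, boxes_of
import cv2, numpy as np
np.set_printoptions(precision=4,suppress=True)
for c in ("top","side"):
    im=vision.camera(c); cv2.imwrite(f"pics/{c}0.png",im[:,:,::-1]); print(c,vision.camera_model(c))
    for t in "blue_tray yellow_tray bearing_mid pipe_mid bolt_mid stub_mid washer_mid tape_mid jig_mid".split():
        print(t,[(np.round(d["rect"],1).tolist(),round(d["conf"],2)) for d in boxes_of(c,t)[:2]])
print(bot.get_obs())
E
```

```text
pics
top {'fov_y': 46.826377054860274, 'cx': 258.7526451488449, 'cy': 191.33952486849356, 'k1': 0.029667233861639605, 'world_from_camera': array([[ 0.0187, -0.9952,  0.0963,  0.3916],
       [-0.9998, -0.0179,  0.0087, -0.0878],
       [-0.0069, -0.0965, -0.9953,  1.5297],
       [ 0.    ,  0.    ,  0.    ,  1.    ]])}
blue_tray [([300.2, 216.1, 56.0, 37.6], 0.68)]
yellow_tray [([239.0, 214.6, 49.6, 34.6], 0.82)]
bearing_mid [([188.0, 195.6, 19.6, 19.6], 0.53)]
pipe_mid [([150.0, 192.6, 21.2, 14.6], 0.7)]
bolt_mid [([184.0, 224.2, 7.2, 8.3], 0.46)]
stub_mid []
washer_mid [([192.1, 161.4, 12.8, 13.1], 0.4)]
tape_mid [([156.8, 227.5, 24.9, 21.0], 0.73)]
jig_mid [([358.0, 229.7, 29.7, 20.6], 0.9)]
side {'fov_y': 57.938726415156424, 'cx': 251.85694267246376, 'cy': 194.86116287473635, 'k1': 0.015384846754957575, 'world_from_camera': array([[-0.8873, -0.3093,  0.3422,  0.1893],
       [-0.4611,  0.5771, -0.674 ,  0.5746],
       [ 0.0109, -0.7559, -0.6546,  0.6634],
       [ 0.    ,  0.    ,  0.    ,  1.    ]])}
blue_tray [([291.1, 184.8, 37.8, 36.1], 0.91)]
yellow_tray [([254.2, 226.8, 63
[... 168 characters left out ...]
272.4, 15.0, 29.4], 0.55)]
stub_mid [([132.6, 273.9, 21.5, 28.5], 0.73)]
washer_mid [([164.4, 240.7, 23.2, 13.3], 0.56)]
tape_mid [([222.4, 315.7, 32.6, 39.0], 0.8)]
jig_mid [([322.4, 149.9, 24.2, 23.3], 0.59)]
{'clock': 1.0, 'joint_pos': array([1.267 , 0.2406, 0.005 , 1.3352, 0.    , 1.5708]), 'joint_vel': array([ 0.0002,  0.0002, -0.    , -0.0006,  0.0008, -0.0001]), 'tau': array([  0.0008, -37.2215,  25.2697,   0.0012,   0.    ,  -0.    ]), 'eef_pos': array([0.1496, 0.4771, 0.2313]), 'tool_rot': array([ 0.1513,  0.9885,  0.    , -0.    ]), 'ft_force': array([-1.1582, -0.0108,  0.3465]), 'ft_torque': array([-0.0128,  0.0111, -0.0155]), 'grasp_force': 0.0, 'grip_width': 0.08527323722295041}
```

```bash
python3 - <<'E'
import cv2
a=cv2.imread("pics/top0.png")[120:260,120:390]; cv2.imwrite("pics/topc.png",cv2.resize(a,None,fx=2.95,fy=2.95,interpolation=cv2.INTER_CUBIC))
a=cv2.imread("pics/side0.png")[130:345,100:370]; cv2.imwrite("pics/sidec.png",cv2.resize(a,None,fx=2.75,fy=2.75,interpolation=cv2.INTER_CUBIC))
E
```

```text
(no output)
```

View pics/topc.png

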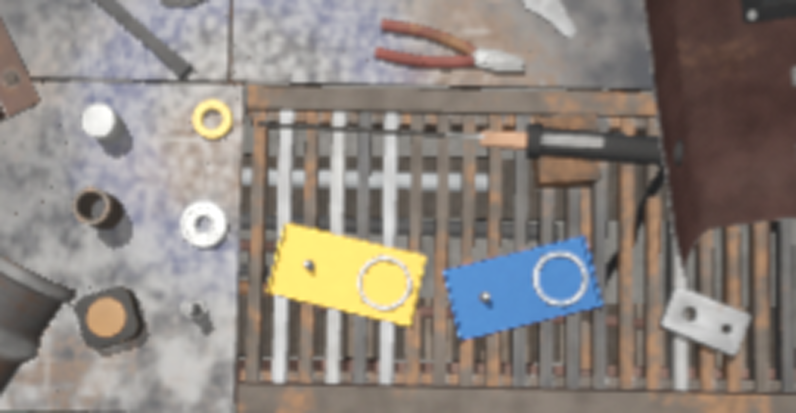

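View pics/sidec.png

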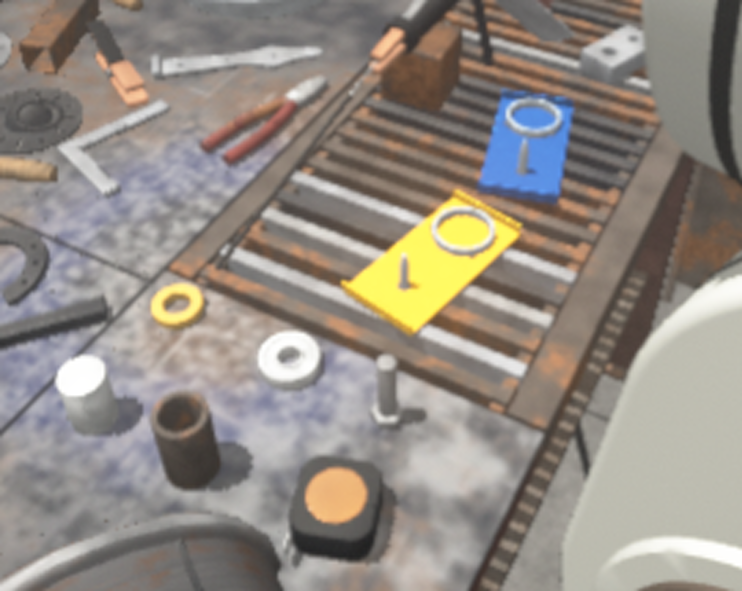

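Both views show all parts. In the top crop: stub (98,121), pipe (93,207), washer (212,119), bearing (204,224), bolt (197,310). The spindles stand on the left (+y) end of both trays. I'll triangulate these picks.

```bash
cat > h.py <<'E'
import numpy as np, cv2, json
from workcell import bot, vision, boxes_of
np.set_printoptions(precision=4,suppress=True)
M={c:vision.camera_model(c) for c in("top","side")}
def K(c):
    m=M[c]; f=192/np.tan(np.radians(m["fov_y"]/2)); return np.array([[f,0,m["cx"]],[0,f,m["cy"]],[0,0,1]]),np.array([m["k1"],0,0,0.])
def ray(c,p):
    k,d=K(c); u=cv2.undistortPoints(np.array([[p]],float),k,d)[0,0]
    T=M[c]["world_from_camera"]; v=T[:3,:3]@[u[0],u[1],1]; return T[:3,3],v
def onz(c,p,z):
    o,v=ray(c,p); return (o+v*(z-o[2])/v[2])
def proj(c,X):
    k,d=K(c); T=np.linalg.inv(M[c]["world_from_camera"])
    return cv2.projectPoints(np.array(X,float).reshape(-1,3),cv2.Rodrigues(T[:3,:3])[0],T[:3,3],k,d)[0][:,0]
E
python3 - <<'E'
from h import *
t=lambda x,y:((x+.5)/2.95-.5+120,(y+.5)/2.95-.5+120)
s=lambda x,y:((x+.5)/2.75-.5+100,(y+.5)/2.75-.5+130)
P=dict(stub=(.055,(98,121),(81,374)),pipe=(.07,(93,207),(182,413)),bearing=(.015,(204,224),(290,355)),washer=(.012,(212,119),(178,303)),
bolt=(.072,(197,310),(387,361)),ysp=(.048,(308,263),(404,256)),yring=(.016,(384,283),(463,230)),bsp=(.048,(485,296),(524,142)),bring=(.016,(560,278),(533,118)),
tape=(.035,(106,318),(336,495)),jig=(.028,(706,322),(612,55)))
for n,(z,a,b) in P.items():
    print(n,onz("top",t(*a),z)[:2],onz("side",s(*b),z)[:2])
# colour masks
for c in("top","side"):
    im=cv2.imread(f"pics/{c}0.png"); hsv=cv2.cvtColor(im,cv2.COLOR_BGR2HSV)
    for n,lo,hi in(("y",(20,130,120),(35,255,255)),("b",(100,130,100),(120,255,255))):
        m=cv2.inRange(hsv,lo,hi); m=cv2.morphologyEx(m,cv2.MORPH_CLOSE,np.ones((9,9)))
        nn,l,st,ce=cv2.connectedComponentsWithStats(m); k=1+st[1:,4].argmax()
        pts=cv2.findContours((l==k).astype(np.uint8),0,2)[0][0][:,0]
        w=np.array([onz(c,p,.008)[:2] for p in pts.astype(float)],np.float32)
        r=cv2.minAreaRect(w*1000); print(c,n,r)
E
```

```text
stub [0.6315 0.283 ] [0.6329 0.2797]
pipe [0.5314 0.2808] [0.5319 0.2796]
bearing [0.5192 0.165 ] [0.5193 0.1623]
washer [0.6433 0.1603] [0.6426 0.1579]
bolt [0.4183 0.1599] [0.4207 0.1683]
ysp [0.4741 0.04  ] [0.4738 0.0409]
yring [ 0.4544 -0.0457] [ 0.4545 -0.0453]
bsp [ 0.4405 -0.1611] [ 0.442  -0.1628]
bring [ 0.4639 -0.249 ] [ 0.4629 -0.2459]
tape [0.4081 0.2695] [0.4091 0.2667]
jig [ 0.4163 -0.4142] [ 0.4217 -0.3918]
top y ((464.4901428222656, -2.123199462890625), (172.17396545410156, 86.54278564453125), 77.06256103515625)
top b ((452.65985107421875, -207.4054412841797), (82.70445251464844, 169.59999084472656), 14.698058128356934)
side y ((464.4515380859375, -8.246086120605469), (180.78414916992188, 90.3141860961914), 76.54052734375)
side b ((454.88458251953125, -215.0373992919922), (83.49220275878906, 169.73129272460938), 15.402517318725586)
```

```bash
python3 - <<'E'
from h import *
t=lambda x,y:((x+.5)/2.95-.5+120,(y+.5)/2.95-.5+120)
s=lambda x,y:((x+.5)/2.75-.5+100,(y+.5)/2.75-.5+130)
for z in(0,.05,.1,.15,.2,.3): print("barrel",z,onz("top",t(75,295),z)[:2],onz("side",s(275,555),z)[:2],onz("side",s(150,520),z)[:2])
print("boltbase",onz("side",s(387,412),.005)[:2],onz("top",t(205,318),.005)[:2])
# bolt crops
a=cv2.imread("pics/top0.png")[200:245,160:220]; a=cv2.resize(a,None,fx=6,fy=6,interpolation=cv2.INTER_CUBIC)
b=cv2.imread("pics/side0.png")[250:295,215:275]; b=cv2.resize(b,None,fx=6,fy=6,interpolation=cv2.INTER_CUBIC)
for im,c,o in((a,"top",(160,200)),(b,"side",(215,250))):
    for X,col in(((.42,.166,.072),(0,0,255)),((.42,.166,0.005),(0,255,0))):
        q=(proj(c,X)[0]-o+.5)*6-.5; cv2.drawMarker(im,tuple(int(v) for v in q),col,0,14)
cv2.imwrite("pics/bolt.png",np.hstack([a,b]))
E
```

```text
barrel 0 [0.4346 0.3151] [0.4356 0.3114] [0.5336 0.3319]
barrel 0.05 [0.4332 0.3019] [0.417  0.3313] [0.5077 0.3502]
barrel 0.1 [0.4318 0.2887] [0.3985 0.3511] [0.4817 0.3685]
barrel 0.15 [0.4304 0.2756] [0.3799 0.3709] [0.4558 0.3867]
barrel 0.2 [0.429  0.2624] [0.3613 0.3908] [0.4298 0.405 ]
barrel 0.3 [0.4261 0.2361] [0.3242 0.4304] [0.3779 0.4416]
boltbase [0.4216 0.1681] [0.4104 0.1617]
```

View pics/bolt.png

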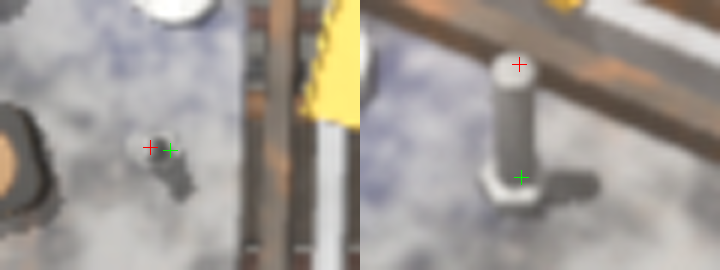

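View pics/side0.png

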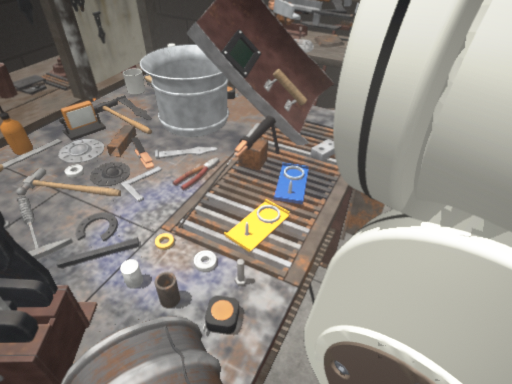

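The bolt head and shank are visible at side pixel (241,262)–(240,281), which puts the bolt near (0.421, 0.169). Moving now toward the bearing, at height.

Emit:
send_rows(motion="-0.5 -4.4 -1.9 0 0.14; -0.5 -8.8 -3.8 0 0.28; -0.5 -13.2 -5.7 0 0.42; -0.5 -17.6 -7.6 0 0.56; -0.5 -22 -9.5 0 0.7")

```text
clock: 1.5
eef_pos: [0.3322, 0.3194, 0.2315]
tool_rot: [0.483, 0.875, 0.0, 0.0]
ft_force: [1.6, 0.9, -0.5]
grip_width: 0.0641
grasp_force: 0.0
```

Emit:
send_rows(motion="-0.4 -4.66 1.48 0 0.12; -0.4 -9.3 2.96 0 0.24; -0.4 -14 4.44 0 0.36; -0.4 -18.6 5.9 0 0.48; -0.4 -23.3 7.4 0 0.567")

```text
clock: 2.0
eef_pos: [0.52, 0.1623, 0.2314]
tool_rot: [0.709, 0.706, 0.0, -0.0]
ft_force: [-0.4, 1.4, 0.8]
grip_width: 0.0599
grasp_force: 0.0
```

Emit:
send_rows(motion="-0.4 0 0 4 0; -0.4 0 0 8 0; -0.4 0 0 12 0; -0.4 0 0 16 0; -0.4 0 0 18 0")

```text
clock: 2.5
eef_pos: [0.5162, 0.1629, 0.0476]
tool_rot: [0.707, 0.707, -0.003, -0.001]
ft_force: [0.1, -0.4, 0.6]
grip_width: 0.0597
grasp_force: 0.0
```

Emit:
send_rows(motion="-0.4 0 0 2.5 0; -0.4 0 0 4 0; -0.4 0 0 4.5 0; -0.4 0 0 4.5 0; -0.4 0 0 4.5 0")

```text
clock: 3.0
eef_pos: [0.5194, 0.1641, 0.0071]
tool_rot: [0.707, 0.707, 0.001, 0.0]
ft_force: [0.7, 1.0, 0.8]
grip_width: 0.0601
grasp_force: 0.0
```

Emit:
send_rows(motion="-0.4 0 0 0.4 0; 0.3 0 0 0.4 0; 0.3 0 0 0.4 0; 0.3 0 0 0.4 0; 0.3 0 0 0.4 0")

```text
clock: 3.5
eef_pos: [0.5194, 0.1641, 0.0035]
tool_rot: [0.707, 0.707, 0.001, 0.0]
ft_force: [-1.9, -1.1, 6.0]
grip_width: 0.049
grasp_force: 62.0
```

Emit:
send_rows(motion="0.3 0 0 -2 0; 0.3 0 0 -5 0; 0.3 0 0 -8 0; 0.3 0 0 -10 0; 0.3 0 0 -10 0")

```text
clock: 4.0
eef_pos: [0.5208, 0.1645, 0.1053]
tool_rot: [0.707, 0.707, 0.003, 0.001]
ft_force: [0.1, 0.1, -1.6]
grip_width: 0.049
grasp_force: 62.9
```

```bash
python3 - <<'E'
from h import *
im=vision.camera("side"); X=bot.get_obs()["eef_pos"]; q=proj("side",X)[0].astype(int); print(X,q)
a=im[max(0,q[1]-60):q[1]+60,q[0]-75:q[0]+75,::-1]; cv2.imwrite("pics/g1.png",cv2.resize(a,None,fx=4,fy=4,interpolation=cv2.INTER_CUBIC))
E
```

```text
[0.5196 0.1642 0.1033] [201 233]
```

View pics/g1.png

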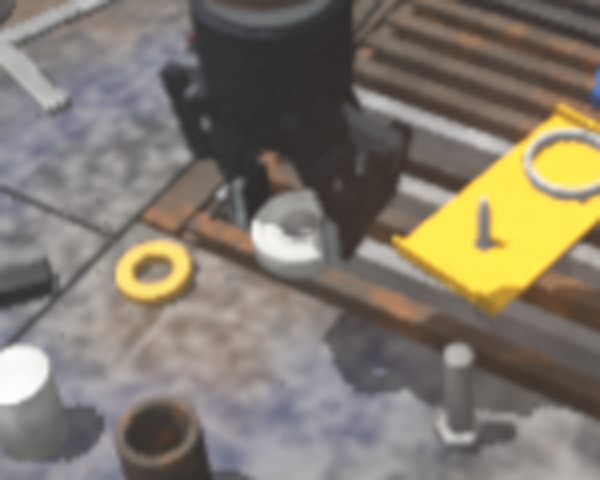

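The bearing is held flat between the fingers (crop ~(290,232)). Carrying it to the blue spindle.

Emit:
send_rows(motion="0.3 -4.6 -1.1 0 0; 0.3 -9.2 -2.2 0 0; 0.3 -13.8 -3.3 0 0; 0.3 -18.4 -4.4 0 0; 0.3 -23 -5.5 0 0")

```text
clock: 4.55
eef_pos: [0.4614, -0.0675, 0.1003]
tool_rot: [0.707, 0.707, -0.001, -0.001]
ft_force: [1.1, -0.6, -2.3]
grip_width: 0.0488
grasp_force: 62.8
```

Emit:
send_rows(motion="0.3 -4.6 -1.1 0 0; 0.3 -8.0 -2.0 0 0; 0.3 -9.6 -2.35 0 0; 0.3 -9.6 -2.35 2 0; 0.3 -9.6 -2.35 3 0")

```text
clock: 5.05
eef_pos: [0.4378, -0.1622, 0.0695]
tool_rot: [0.708, 0.706, -0.001, -0.002]
ft_force: [-0.0, -0.4, -2.5]
grip_width: 0.0486
grasp_force: 62.8
```

```bash
python3 - <<'E'
from h import *
for c in("side","top"):
    im=vision.camera(c); X=bot.get_obs()["eef_pos"]; q=proj(c,X)[0].astype(int); print(X,q)
    a=im[max(0,q[1]-45):q[1]+45,q[0]-45:q[0]+45,::-1]; cv2.imwrite(f"pics/t_{c}.png",cv2.resize(a,(400,400),interpolation=cv2.INTER_CUBIC))
cv2.imwrite("pics/g2.png",np.hstack([cv2.imread(f"pics/t_{c}.png") for c in("side","top")]))
E
```

```text
[ 0.4369 -0.1613  0.0683] [292 176]
[ 0.4374 -0.161   0.0694] [284 220]
```

View pics/g2.png

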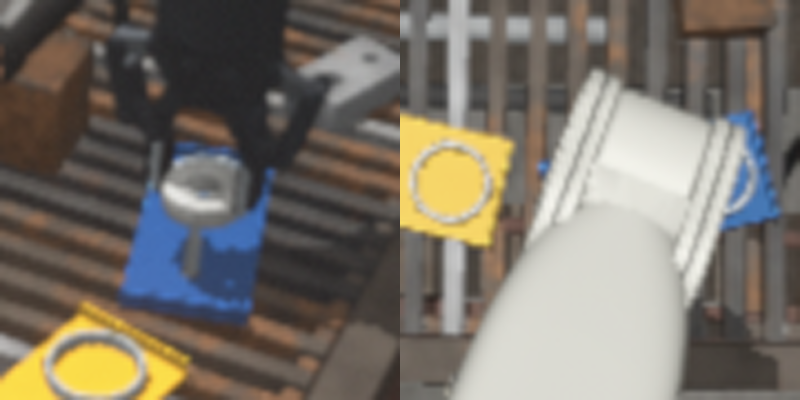

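Emit:
send_rows(motion="0.3 0 0 0 0; 0.3 0 0 0 0; 0.3 0 0 0 0")

```text
clock: 5.45
eef_pos: [0.4408, -0.1619, 0.0729]
tool_rot: [0.707, 0.707, 0.0, 0.001]
ft_force: [-0.2, -0.2, -1.8]
grip_width: 0.049
grasp_force: 62.8
```

```bash
cat >> h.py <<'E'
def cyl(im,c,x,y,z0,z1,r,col,o,s):
    a=np.linspace(0,6.283,60)
    for z in(z0,z1):
        q=(proj(c,np.c_[x+r*np.cos(a),y+r*np.sin(a),0*a+z])-o+.5)*s-.5
        cv2.polylines(im,[np.int32(q)],True,col,1,cv2.LINE_AA)
E
python3 - <<'E'
from h import *
im=vision.camera("side"); X=np.mean([bot.get_obs()["eef_pos"] for _ in range(5)],0); q=proj("side",X)[0].astype(int); print(X,q)
o=q-[30,30]; a=cv2.resize(im[o[1]:o[1]+70,o[0]:o[0]+65,::-1],None,fx=8,fy=8,interpolation=cv2.INTER_CUBIC)
cyl(a,"side",X[0],X[1],X[2]-.0035,X[2]+.0115,.026,(0,0,255),o,8)
cyl(a,"side",.441,-.162,.006,.034,.005,(0,255,0),o,8)
cv2.imwrite("pics/g3.png",a)
E
```

```text
[ 0.4407 -0.162   0.0729] [291 174]
```

View pics/g3.png

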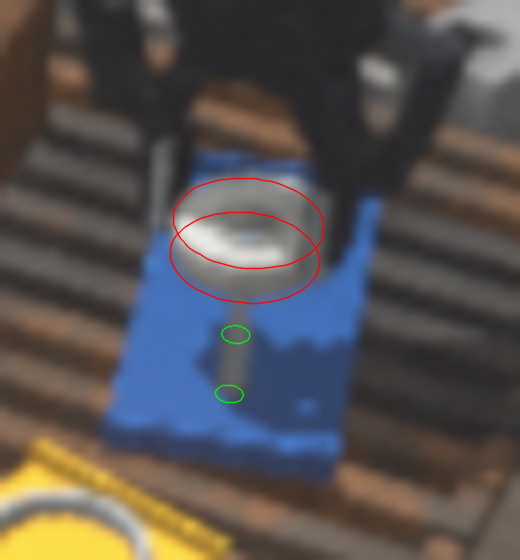

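Bearing and spindle overlays both agree with the prediction within about 0.6 px. Lowering.

Emit:
send_rows(motion="0.3 0 0 2 0; 0.3 0 0 3.5 0; 0.3 0 0 5 0; 0.3 0 0 6 0; 0.3 0 0 6 0")

```text
clock: 6.0
eef_pos: [0.4393, -0.1617, 0.0114]
tool_rot: [0.707, 0.707, -0.001, -0.001]
ft_force: [0.2, -0.1, -1.4]
grip_width: 0.0487
grasp_force: 62.8
```

Emit:
send_rows(motion="0.3 0 0 0.2 0; 0.3 0 0 0.2 0; 0.3 0 0 0.2 0")

```text
clock: 6.3
eef_pos: [0.4407, -0.1624, 0.0109]
tool_rot: [0.707, 0.707, 0.0, 0.001]
ft_force: [-0.2, -0.1, -2.6]
grip_width: 0.049
grasp_force: 62.8
```

Emit:
send_rows(motion="-0.4 0 0 0.1 0; -0.4 0 0 0.1 0; -0.4 0 0 0 0; -0.4 0 0 0 0; -0.4 0 0 -3 0")

```text
clock: 6.8
eef_pos: [0.437, -0.161, 0.0377]
tool_rot: [0.707, 0.707, -0.002, -0.004]
ft_force: [-0.5, 0.4, 0.2]
grip_width: 0.06
grasp_force: 0.0
```

Emit:
send_rows(motion="-0.4 0 0 -4 0; -0.4 0 0 -8 0; -0.4 0 0 -12 0; -0.4 4.5 0.9 -12 0; -0.4 9.2 1.8 -12 0")

```text
clock: 7.3
eef_pos: [0.4597, -0.0706, 0.1624]
tool_rot: [0.709, 0.705, 0.002, 0.002]
ft_force: [0.6, 0.3, 0.1]
grip_width: 0.0596
grasp_force: 0.0
```

Emit:
send_rows(motion="-0.4 4.7 1.0 0 0; -0.4 9.4 2.0 0 0; -0.4 14.1 3.0 0 0; -0.4 18.8 4 0 0; -0.4 23.5 5 0 0")

```text
clock: 7.8
eef_pos: [0.5082, 0.1669, 0.1605]
tool_rot: [0.707, 0.707, 0.0, 0.0]
ft_force: [2.2, -0.0, 0.8]
grip_width: 0.0593
grasp_force: 0.0
```

Emit:
send_rows(motion="-0.4 4.7 1.0 0 0; -0.4 8 1.6 0 0; -0.4 11.5 2.3 0 0; -0.4 11.5 2.3 0 0; -0.4 11.5 2.3 0 0")

```text
clock: 8.3
eef_pos: [0.5307, 0.2803, 0.1597]
tool_rot: [0.707, 0.708, -0.001, 0.0]
ft_force: [-0.1, -0.3, 0.4]
grip_width: 0.0596
grasp_force: 0.0
```

```bash
python3 - <<'E'
from h import *
im=vision.camera("top"); X=np.mean([bot.get_obs()["eef_pos"] for _ in range(5)],0); print(X,bot.get_obs()["joint_pos"])
o=np.array([270,180]); a=cv2.resize(im[180:250,270:340,::-1],None,fx=7,fy=7,interpolation=cv2.INTER_CUBIC)
cyl(a,"top",.441,-.162,.006,.021,.026,(0,0,255),o,7)
o=np.array([260,150]); im=vision.camera("side");b=cv2.resize(im[150:220,260:330,::-1],None,fx=7,fy=7,interpolation=cv2.INTER_CUBIC)
cyl(b,"side",.441,-.162,.006,.021,.026,(0,0,255),o,7)
cv2.imwrite("pics/g4.png",np.hstack([a,b])[:, :800])
E
```

```text
[0.5307 0.2794 0.1599] [ 0.4848  0.4757  0.1585  1.255  -0.0005  2.0554]
```

View pics/g4.png

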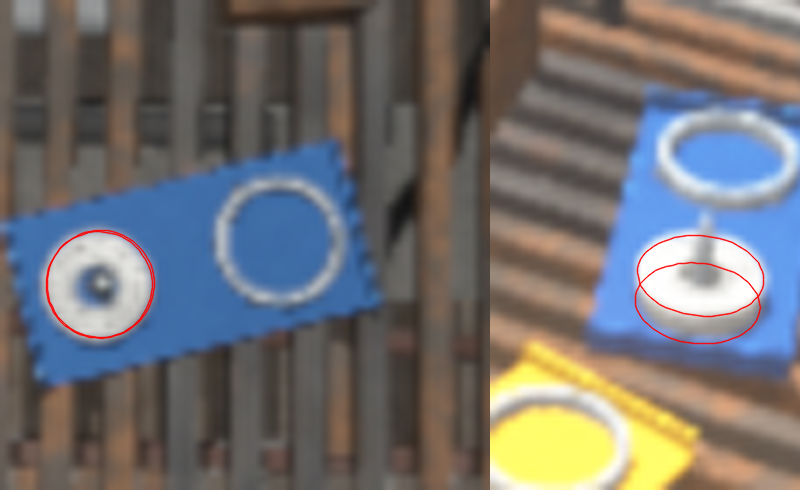

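The bearing lies over the blue spindle on the plate, with its bore round the pin in both views. Next, the pipe.

Emit:
send_rows(motion="-0.4 0 0.1 4 0; -0.4 0 0.1 8 0; -0.4 0 0.1 11 0; -0.4 0 0.1 12.2 0; -0.4 0 0.1 12.2 0")

```text
clock: 8.9
eef_pos: [0.5309, 0.278, 0.0368]
tool_rot: [0.708, 0.707, -0.002, -0.001]
ft_force: [-0.3, -0.8, -0.4]
grip_width: 0.0598
grasp_force: 0.0
```

Emit:
send_rows(motion="0.5 0 0 0 0; 0.5 0 0 0 0; 0.5 0 0 0 0; 0.5 0 0 0 0; 0.5 0 0 0 0")

```text
clock: 9.4
eef_pos: [0.5337, 0.2805, 0.0405]
tool_rot: [0.707, 0.707, 0.002, 0.001]
ft_force: [-0.3, -1.2, 7.2]
grip_width: 0.042
grasp_force: 61.5
```

Emit:
send_rows(motion="0.5 0 0 -2 0; 0.5 0 0 -5 0; 0.5 0 0 -8 0; 0.5 0 0 -10 0; 0.5 0 0 -10 0")

```text
clock: 9.9
eef_pos: [0.5341, 0.2811, 0.142]
tool_rot: [0.707, 0.707, 0.003, 0.001]
ft_force: [0.1, 0.8, -2.1]
grip_width: 0.0415
grasp_force: 61.1
```

Emit:
send_rows(motion="0.5 -4.4 -0.9 0 0; 0.5 -8.8 -1.8 0 0; 0.5 -13.2 -2.7 0 0; 0.5 -17.6 -3.6 0 0; 0.5 -22 -4.5 0 0")

```text
clock: 10.4
eef_pos: [0.4854, 0.0583, 0.1366]
tool_rot: [0.707, 0.707, -0.001, -0.001]
ft_force: [0.4, -0.4, -1.6]
grip_width: 0.0415
grasp_force: 61.2
```

Emit:
send_rows(motion="0.5 -4.4 -0.9 0 0; 0.5 -8.8 -1.8 0 0; 0.5 -13.2 -2.7 0 0; 0.5 -17.6 -3.6 0 0; 0.5 -21 -4.3 0 0")

```text
clock: 10.9
eef_pos: [0.4423, -0.152, 0.1369]
tool_rot: [0.708, 0.707, -0.001, -0.001]
ft_force: [1.7, -0.0, -2.0]
grip_width: 0.0413
grasp_force: 61.2
```

Emit:
send_rows(motion="0.5 -1.2 -0.3 1 0; 0.5 -1.2 -0.3 2 0; 0.5 -1.2 -0.3 2.5 0; 0.5 -1.2 -0.3 2.5 0; 0.5 -1.2 -0.3 2.5 0")

```text
clock: 11.4
eef_pos: [0.4412, -0.1608, 0.1129]
tool_rot: [0.706, 0.708, -0.0, -0.001]
ft_force: [0.8, -0.0, -2.0]
grip_width: 0.0412
grasp_force: 61.2
```

```bash
python3 - <<'E'
from h import *
im=vision.camera("side"); X=np.mean([bot.get_obs()["eef_pos"] for _ in range(5)],0); q=proj("side",X)[0].astype(int); print(X,q)
o=q-[30,35]; a=cv2.resize(im[o[1]:o[1]+75,o[0]:o[0]+65,::-1],None,fx=7,fy=7,interpolation=cv2.INTER_CUBIC)
cyl(a,"side",X[0],X[1],X[2]-.0395,X[2]+.0305,.0215,(0,0,255),o,7)
cyl(a,"side",.441,-.162,.006,.034,.005,(0,255,0),o,7)
cv2.imwrite("pics/g5.png",a)
E
```

```text
[ 0.4415 -0.161   0.1133] [292 162]
```

View pics/g5.png

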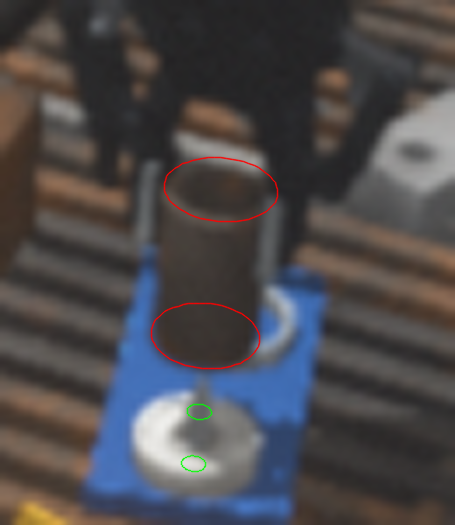

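The pipe hangs upright directly above the spindle tip (~(203,385) in the crop). Lowering.

Emit:
send_rows(motion="0.5 -0.1 0 1.5 0; 0.5 -0.1 0 3 0; 0.5 -0.1 0 4 0; 0.5 -0.1 0 4.9 0; 0.5 -0.1 0 4.9 0")

```text
clock: 11.95
eef_pos: [0.4405, -0.1626, 0.0633]
tool_rot: [0.707, 0.707, -0.0, -0.001]
ft_force: [-1.0, -0.3, -1.5]
grip_width: 0.0414
grasp_force: 61.3
```

Emit:
send_rows(motion="0.5 0 0 0.2 0; 0.5 0 0 0.2 0; 0.5 0 0 0.2 0")

```text
clock: 12.25
eef_pos: [0.4416, -0.1633, 0.0628]
tool_rot: [0.707, 0.707, 0.0, 0.0]
ft_force: [-0.2, -0.7, -1.7]
grip_width: 0.0415
grasp_force: 61.3
```

Emit:
send_rows(motion="0.5 0 0 0.15 0; 0.5 0 0 0.2 0; 0.5 0 0 0.2 0; 0.5 0 0 0.2 0")

```text
clock: 12.65
eef_pos: [0.4417, -0.1635, 0.0615]
tool_rot: [0.707, 0.707, 0.0, 0.001]
ft_force: [-2.0, 0.7, 5.0]
grip_width: 0.0414
grasp_force: 62.1
```

Emit:
send_rows(motion="-0.4 0 0 0 0; -0.4 0 0 0 0; -0.4 0 0 0 0; -0.4 0 0 -1 0; -0.4 0 0 -4 0")

```text
clock: 13.15
eef_pos: [0.4388, -0.1623, 0.0987]
tool_rot: [0.707, 0.707, -0.001, -0.003]
ft_force: [0.2, 0.8, 0.4]
grip_width: 0.0599
grasp_force: 0.0
```

Emit:
send_rows(motion="-0.4 0 0 -4 0; -0.4 0 0 -8 0; -0.4 4.5 -0.2 -8 0; -0.4 9 -0.4 -8 0; -0.4 13.5 -0.6 -8 0")

```text
clock: 13.65
eef_pos: [0.4353, -0.0272, 0.1816]
tool_rot: [0.708, 0.706, 0.001, 0.001]
ft_force: [1.3, 0.7, 0.1]
grip_width: 0.0595
grasp_force: 0.0
```

Emit:
send_rows(motion="-0.4 4.7 -0.3 0 0; -0.4 9.4 -0.6 0 0; -0.4 14.1 -0.9 0 0; -0.4 18.8 -1.2 0 0; -0.4 19.8 -1.4 0 0")

```text
clock: 14.15
eef_pos: [0.421, 0.174, 0.1811]
tool_rot: [0.705, 0.709, 0.001, -0.0]
ft_force: [0.3, -0.8, 0.5]
grip_width: 0.0599
grasp_force: 0.0
```

```bash
python3 - <<'E'
from h import *
im=vision.camera("side"); X=np.mean([bot.get_obs()["eef_pos"] for _ in range(5)],0); print(X)
def crop(c,o,s,n,L):
    im=vision.camera(c); o=np.array(o); a=cv2.resize(im[o[1]:o[1]+n,o[0]:o[0]+n,::-1],None,fx=s,fy=s,interpolation=cv2.INTER_CUBIC)
    for l in L: cyl(a,c,*l,(0,0,255),o,s)
    return a
b=[(.441,-.162,.006,.021,.026),(.4417,-.1635,.021,.091,.0215)]
cv2.imwrite("pics/g6.png",np.hstack([crop("side",(260,135),5,80,b),crop("side",(215,240),8,50,[(.421,.169,.01,.072,.0078)])]))
E
```

```text
[0.4207 0.1733 0.1809]
```

View pics/g6.png

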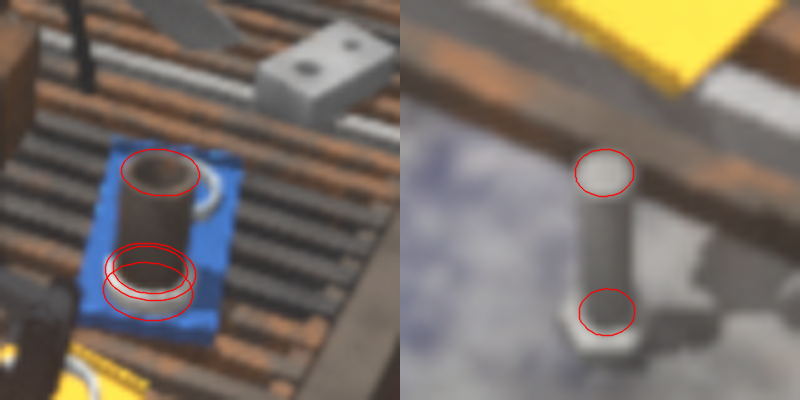

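The pipe stands upright on the bearing, and the bolt overlay at (0.421, 0.169) matches its top disc. Grasping the bolt.

Emit:
send_rows(motion="-0.4 -0.35 0 4.5 0; -0.4 -0.35 0 9 0; -0.4 -0.35 0 13 0; -0.4 -0.35 0 14.7 0; -0.4 -0.35 0 14.7 0")

```text
clock: 14.8
eef_pos: [0.4188, 0.1634, 0.0309]
tool_rot: [0.708, 0.706, -0.003, -0.001]
ft_force: [-0.7, 0.4, 0.3]
grip_width: 0.0598
grasp_force: 0.0
```

Emit:
send_rows(motion="0 0 0 0 0; 0.3 0 0 0 0; 1 0 0 0 0; 1 0 0 0 0; 1 0 0 0 0")

```text
clock: 15.3
eef_pos: [0.4226, 0.1666, 0.0349]
tool_rot: [0.707, 0.707, 0.001, 0.001]
ft_force: [-0.5, -1.3, 7.3]
grip_width: 0.0139
grasp_force: 58.5
```

Emit:
send_rows(motion="1 0 0 0 0; 1 0 0 -3 0; 1 0 0 -6 0; 1 0 0 -9 0; 1 0 0 -9 0")

```text
clock: 15.8
eef_pos: [0.424, 0.1677, 0.1274]
tool_rot: [0.707, 0.707, 0.004, 0.002]
ft_force: [0.5, 0.5, -2.3]
grip_width: 0.014
grasp_force: 58.8
```

Emit:
send_rows(motion="1 0 0 -3.5 0; 1 0 0 -7 0; 1 -4 0.4 -7.5 0; 1 -8.5 0.8 -7.5 0; 1 -13 1.3 -7.5 0")

```text
clock: 16.3
eef_pos: [0.4336, 0.0355, 0.1977]
tool_rot: [0.706, 0.708, -0.0, -0.0]
ft_force: [0.7, -0.8, -1.9]
grip_width: 0.0141
grasp_force: 58.9
```

Emit:
send_rows(motion="1 -4.7 0.5 0 0; 1 -9.4 1 0 0; 1 -14.1 1.5 0 0; 1 -18.8 2 0 0; 1 -23.5 2.5 0 0")

```text
clock: 16.8
eef_pos: [0.4584, -0.2002, 0.1971]
tool_rot: [0.707, 0.707, -0.0, -0.001]
ft_force: [2.0, -0.5, -1.7]
grip_width: 0.0139
grasp_force: 58.9
```

Emit:
send_rows(motion="1 -3 0.2 0 0; 1 -5.2 0.4 0 0; 1 -5.2 0.4 0 0; 1 -5.2 0.4 0 0; 1 -5.2 0.4 0 0")

```text
clock: 17.3
eef_pos: [0.4627, -0.2495, 0.1976]
tool_rot: [0.707, 0.707, -0.0, -0.001]
ft_force: [-0.6, 0.5, -1.6]
grip_width: 0.0139
grasp_force: 58.9
```

Emit:
send_rows(motion="1 -0.15 0.1 4 0; 1 -0.15 0.1 8 0; 1 -0.15 0.1 11 0; 1 -0.15 0.1 13 0; 1 -0.15 0.1 13 0")

```text
clock: 17.8
eef_pos: [0.4616, -0.2493, 0.0652]
tool_rot: [0.706, 0.708, -0.001, -0.004]
ft_force: [0.4, 0.3, -2.0]
grip_width: 0.0142
grasp_force: 59.0
```

Emit:
send_rows(motion="1 0 0 1 0; 1 0 0 2 0; 1 0 0 2.4 0; 1 0 0 2.4 0; 1 0 0 2.4 0")

```text
clock: 18.3
eef_pos: [0.4644, -0.2523, 0.0447]
tool_rot: [0.707, 0.707, 0.0, 0.0]
ft_force: [-0.5, -0.5, -2.4]
grip_width: 0.0138
grasp_force: 59.0
```

```bash
python3 - <<'E'
from h import *
im=vision.camera("side"); X=np.mean([bot.get_obs()["eef_pos"] for _ in range(5)],0); q=proj("side",X)[0].astype(int); print(X)
o=q-[35,35]; a=cv2.resize(im[o[1]:o[1]+75,o[0]:o[0]+70,::-1],None,fx=7,fy=7,interpolation=cv2.INTER_CUBIC)
cyl(a,"side",X[0],X[1]+.0025,X[2]-.0349,X[2]-.0249,.013,(0,0,255),o,7)
cyl(a,"side",.4636,-.2485,.016,.016,.027,(0,255,0),o,7)
cv2.imwrite("pics/g7.png",a)
E
```

```text
[ 0.4645 -0.2524  0.0449]
```

View pics/g7.png

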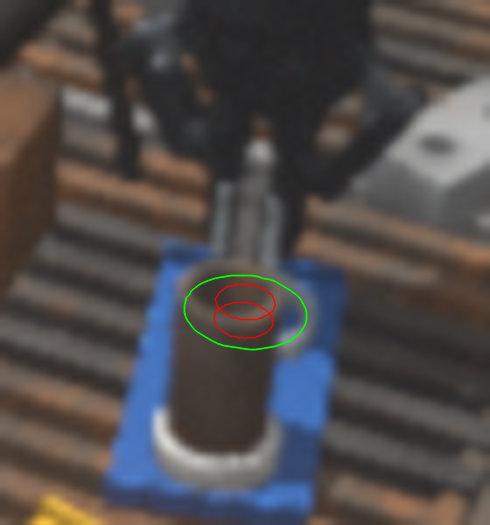

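The bolt head is hidden behind the pipe, but its predicted position is well inside the ring. Lowering to contact.

Emit:
send_rows(motion="1 0.1 0 0.25 0; 1 0.1 0 0.25 0; 1 0.1 0 0.35 0; 1 0.1 0 0.35 0; 1 0.1 0 0.35 0")

```text
clock: 18.85
eef_pos: [0.4642, -0.2512, 0.0409]
tool_rot: [0.707, 0.707, 0.0, 0.0]
ft_force: [-0.2, -0.0, -1.2]
grip_width: 0.0141
grasp_force: 59.2
```

Emit:
send_rows(motion="1 0 0 0.08 0; 1 0 0 0.08 0; 1 0 0 0.08 0")

```text
clock: 19.15
eef_pos: [0.4643, -0.2513, 0.0409]
tool_rot: [0.707, 0.707, 0.0, 0.0]
ft_force: [-1.7, 1.5, 5.7]
grip_width: 0.0142
grasp_force: 59.8
```

Emit:
send_rows(motion="0.3 0 0 0 0; 0.1 0 0 0 0; 0.1 0 0 0 0; 0.1 0 0 0 0; 0.1 0 0 -2 0")

```text
clock: 19.65
eef_pos: [0.462, -0.25, 0.0576]
tool_rot: [0.707, 0.707, -0.001, -0.003]
ft_force: [-0.3, -0.4, 0.5]
grip_width: 0.0383
grasp_force: 0.0
```

Emit:
send_rows(motion="0.1 0 0 -4 0; 0.1 0 0 -8 0; -0.3 0 0 -12 0; -0.3 2 1 -14 0; -0.3 6 2.7 -14 0")

```text
clock: 20.15
eef_pos: [0.4933, -0.1935, 0.2042]
tool_rot: [0.709, 0.705, 0.001, 0.004]
ft_force: [0.6, -0.0, -0.2]
grip_width: 0.0555
grasp_force: 0.0
```

Emit:
send_rows(motion="-0.4 4.4 1.9 0 0; -0.4 8.8 3.8 0 0; -0.4 13.2 5.7 0 0; -0.4 17.6 7.6 0 0; -0.4 22 9.5 0 0")

```text
clock: 20.65
eef_pos: [0.5866, 0.0307, 0.1999]
tool_rot: [0.707, 0.707, -0.0, 0.0]
ft_force: [1.5, -0.1, -0.2]
grip_width: 0.0597
grasp_force: 0.0
```

Emit:
send_rows(motion="-0.4 4.4 1.9 1 0; -0.4 8.8 3.8 3 0; -0.4 13 5.6 5 0; -0.4 13 5.6 8 0; -0.4 13 5.6 8 0")

```text
clock: 21.15
eef_pos: [0.6387, 0.1598, 0.114]
tool_rot: [0.706, 0.708, -0.005, -0.003]
ft_force: [-1.2, -1.1, -1.1]
grip_width: 0.06
grasp_force: 0.0
```

```bash
python3 - <<'E'
from h import *
im=vision.camera("side"); X=np.mean([bot.get_obs()["eef_pos"] for _ in range(5)],0); print(X, bot.get_obs()["tool_rot"])
def crop(c,o,s,n,L):
    im=vision.camera(c); o=np.array(o); a=cv2.resize(im[o[1]:o[1]+n,o[0]:o[0]+n,::-1],None,fx=s,fy=s,interpolation=cv2.INTER_CUBIC)
    for l in L: cyl(a,c,*l,(0,0,255),o,s)
    return a
b=[(.4643,-.2488,.006,.016,.013),(.4417,-.1635,.021,.091,.0215)]
cv2.imwrite("pics/g8.png",np.hstack([crop("side",(260,135),5,80,b),crop("top",(270,175),5,80,b)]))
E
```

```text
[0.6398 0.1589 0.1168] [ 0.7067  0.7075 -0.0032 -0.0017]
```

View pics/g8.png

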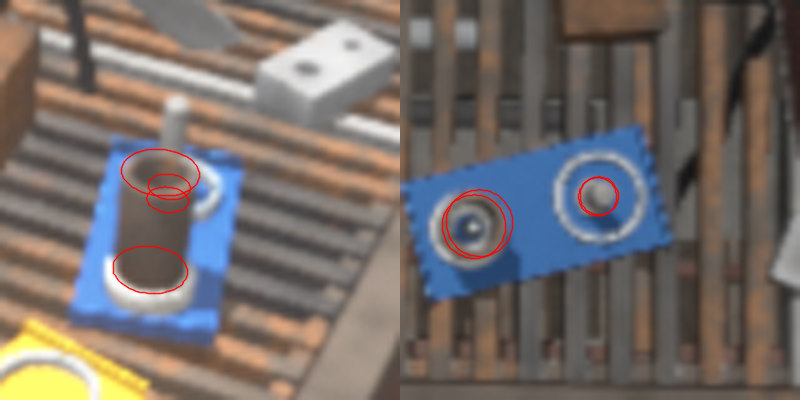

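The blue kit is complete: pipe and bearing on the spindle, bolt upright inside the ring. Now the washer.

Emit:
send_rows(motion="-0.4 0 0 4 0; -0.4 0 0 8 0; -0.4 0 0 10 0; -0.4 0 0 10 0; -0.4 0 0 10 0")

```text
clock: 21.8
eef_pos: [0.6436, 0.1581, 0.0224]
tool_rot: [0.708, 0.707, 0.001, 0.001]
ft_force: [0.2, -0.7, 0.6]
grip_width: 0.0597
grasp_force: 0.0
```

Emit:
send_rows(motion="-0.4 0.1 0 1.3 0; -0.4 0.1 0 1.9 0; -0.4 0.1 0 1.9 0; -0.4 0.1 0 1.9 0")

```text
clock: 22.2
eef_pos: [0.6422, 0.1599, 0.0012]
tool_rot: [0.707, 0.707, 0.0, 0.0]
ft_force: [0.8, 0.6, -0.0]
grip_width: 0.06
grasp_force: 0.0
```

Emit:
send_rows(motion="0.5 0 0 0 0; 0.5 0 0 0 0; 0.5 0 0 0 0; 0.5 0 0 0 0; 0.5 0 0 0 0")

```text
clock: 22.7
eef_pos: [0.6428, 0.1601, 0.0022]
tool_rot: [0.707, 0.707, 0.001, 0.0]
ft_force: [-0.5, -0.7, 6.3]
grip_width: 0.0429
grasp_force: 60.4
```

Emit:
send_rows(motion="0.5 0 0 -3 0; 0.5 0 0 -6 0; 0.5 0 0 -9 0; 0.5 -2 -2.8 -9 0; 0.5 -4.5 -6.4 -9 0")

```text
clock: 23.2
eef_pos: [0.5798, 0.1155, 0.092]
tool_rot: [0.707, 0.708, 0.002, 0.001]
ft_force: [0.1, -0.5, -1.4]
grip_width: 0.0429
grasp_force: 61.2
```

Emit:
send_rows(motion="0.5 -2.5 -3.5 0 0; 0.5 -5 -7 0 0; 0.5 -7.3 -10.4 0.5 0; 0.5 -7.3 -10.4 1 0; 0.5 -7.3 -10.4 1 0")

```text
clock: 23.7
eef_pos: [0.4729, 0.0414, 0.0804]
tool_rot: [0.707, 0.707, -0.0, -0.0]
ft_force: [0.2, 0.1, -0.9]
grip_width: 0.0429
grasp_force: 61.2
```

Emit:
send_rows(motion="0.5 0 0 0 0; 0.5 0 0 0 0")

```text
clock: 23.9
eef_pos: [0.4759, 0.0424, 0.0814]
tool_rot: [0.707, 0.707, 0.001, 0.001]
ft_force: [-0.6, -0.4, -0.9]
grip_width: 0.043
grasp_force: 61.2
```

```bash
python3 - <<'E'
from h import *
im=vision.camera("side"); X=np.mean([bot.get_obs()["eef_pos"] for _ in range(5)],0); q=proj("side",X)[0].astype(int); print(X)
o=q-[35,35]; a=cv2.resize(im[o[1]:o[1]+75,o[0]:o[0]+70,::-1],None,fx=7,fy=7,interpolation=cv2.INTER_CUBIC)
cyl(a,"side",X[0],X[1]-.001,X[2]-.0022,X[2]+.0098,.023,(0,0,255),o,7)
cyl(a,"side",.4742,.0413,.006,.034,.005,(0,255,0),o,7)
cv2.imwrite("pics/g9.png",a)
E
```

```text
[0.4757 0.0425 0.0813]
```

View pics/g9.png

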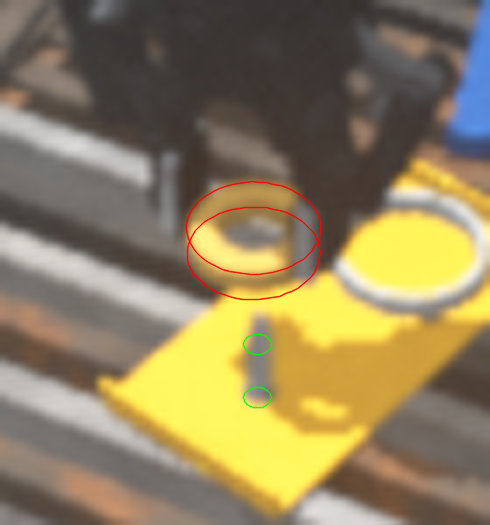

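The washer sits over the yellow spindle in line with the overlays. Lowering and releasing.

Emit:
send_rows(motion="0.5 0 -0.1 2.5 0; 0.5 0 -0.1 4.5 0; 0.5 0 -0.1 6 0; 0.5 0 -0.1 7 0; 0.5 0 -0.1 7 0")

```text
clock: 24.45
eef_pos: [0.4726, 0.0421, 0.0098]
tool_rot: [0.707, 0.707, -0.001, -0.001]
ft_force: [-0.0, -0.1, -0.9]
grip_width: 0.043
grasp_force: 61.2
```

Emit:
send_rows(motion="0.5 0 0 0.2 0; 0.5 0 0 0.2 0; 0.5 0 0 0.2 0")

```text
clock: 24.75
eef_pos: [0.4739, 0.0419, 0.0097]
tool_rot: [0.707, 0.707, 0.001, 0.0]
ft_force: [0.2, 0.2, -0.6]
grip_width: 0.0427
grasp_force: 61.2
```

Emit:
send_rows(motion="-0.4 0 0 0 0; -0.4 0 0 0 0; -0.4 0 0 0 0; -0.4 0 0 -2 0; -0.4 0 0 -5 0")

```text
clock: 25.25
eef_pos: [0.4713, 0.0417, 0.0581]
tool_rot: [0.707, 0.707, -0.002, -0.001]
ft_force: [0.8, -0.3, 0.3]
grip_width: 0.0598
grasp_force: 0.0
```

Emit:
send_rows(motion="-0.4 0 0 -4.5 0; -0.4 0 0 -9 0; -0.4 4 2.6 -9 0; -0.4 8 5.2 -9 0; -0.4 12 7.9 -9 0")

```text
clock: 25.75
eef_pos: [0.5533, 0.1629, 0.1503]
tool_rot: [0.708, 0.707, 0.001, 0.001]
ft_force: [0.7, -0.5, -0.1]
grip_width: 0.0601
grasp_force: 0.0
```

Emit:
send_rows(motion="-0.4 4 2.6 0 0; -0.4 8 5.2 0 0; -0.4 12 7.9 0 0; -0.4 12 7.9 3 0; -0.4 12 7.9 4 0")

```text
clock: 26.25
eef_pos: [0.63, 0.2827, 0.1052]
tool_rot: [0.706, 0.708, -0.002, -0.001]
ft_force: [-0.5, 0.3, -1.4]
grip_width: 0.06
grasp_force: 0.0
```

```bash
python3 - <<'E'
from h import *
im=vision.camera("side"); X=np.mean([bot.get_obs()["eef_pos"] for _ in range(5)],0); print(X)
def crop(c,o,s,n,L):
    im=vision.camera(c); o=np.array(o); a=cv2.resize(im[o[1]:o[1]+n,o[0]:o[0]+n,::-1],None,fx=s,fy=s,interpolation=cv2.INTER_CUBIC)
    for l in L: cyl(a,c,*l,(0,0,255),o,s)
    return a
b=[(.474,.041,.006,.018,.023)]
cv2.imwrite("pics/g10.png",np.hstack([crop("side",(215,190),5,80,b),crop("side",(100,235),5,80,[(.632,.281,0,.055,.019)])]))
E
```

```text
[0.6283 0.281  0.1038]
```

View pics/g10.png

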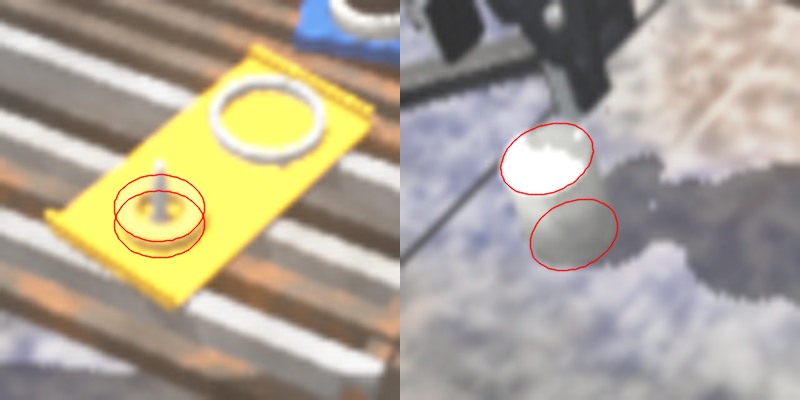

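The washer lies on the plate round the yellow spindle, and the stub overlay fits. Grasping the stub.

Emit:
send_rows(motion="-0.4 0 0 3.5 0; -0.4 0 0 7 0; -0.4 0 0 8 0; -0.4 0 0 8 0; -0.4 0 0 8 0")

```text
clock: 26.9
eef_pos: [0.6323, 0.2818, 0.0314]
tool_rot: [0.707, 0.707, 0.001, 0.001]
ft_force: [-0.5, 1.0, 0.5]
grip_width: 0.0599
grasp_force: 0.0
```

Emit:
send_rows(motion="0.5 0 0 0 0; 0.5 0 0 0 0; 0.5 0 0 0 0; 0.5 0 0 0 0; 0.5 0 0 0 0")

```text
clock: 27.4
eef_pos: [0.633, 0.2825, 0.032]
tool_rot: [0.707, 0.707, 0.002, 0.001]
ft_force: [0.1, -0.3, 6.4]
grip_width: 0.0361
grasp_force: 60.3
```

Emit:
send_rows(motion="0.5 0 0 -3 0; 0.5 0 0 -6 0; 0.5 0 0 -9 0; 0.5 -3 -1.6 -9 0; 0.5 -7 -3.8 -9 0")

```text
clock: 27.9
eef_pos: [0.594, 0.2133, 0.1195]
tool_rot: [0.706, 0.708, 0.002, 0.001]
ft_force: [-0.4, -2.3, -6.3]
grip_width: 0.036
grasp_force: 62.2
```

Emit:
send_rows(motion="0.5 -4.2 -2.3 0 0; 0.5 -8.4 -4.6 0 0; 0.5 -12.6 -6.9 0 0; 0.5 -16.8 -9.2 0 0; 0.5 -21 -11.5 0 0")

```text
clock: 28.4
eef_pos: [0.476, 0.0005, 0.1184]
tool_rot: [0.707, 0.707, -0.001, -0.001]
ft_force: [0.7, -0.3, -5.0]
grip_width: 0.0364
grasp_force: 62.3
```

Emit:
send_rows(motion="0.5 -3 -1.6 0 0; 0.5 -4.7 -2.5 1 0; 0.5 -4.7 -2.5 2.5 0; 0.5 -4.7 -2.5 2.5 0; 0.5 -4.7 -2.5 2.5 0")

```text
clock: 28.9
eef_pos: [0.4525, -0.045, 0.0937]
tool_rot: [0.707, 0.707, -0.0, -0.001]
ft_force: [0.5, -0.5, -5.6]
grip_width: 0.0359
grasp_force: 61.9
```

```bash
python3 - <<'E'
from h import *
im=vision.camera("side"); X=np.mean([bot.get_obs()["eef_pos"] for _ in range(5)],0); q=proj("side",X)[0].astype(int); print(X)
o=q-[35,35]; a=cv2.resize(im[o[1]:o[1]+75,o[0]:o[0]+70,::-1],None,fx=7,fy=7,interpolation=cv2.INTER_CUBIC)
cyl(a,"side",X[0],X[1]-.0015,X[2]-.032,X[2]+.023,.019,(0,0,255),o,7)
cyl(a,"side",.4542,-.0463,.016,.016,.027,(0,255,0),o,7)
cv2.imwrite("pics/g11.png",a)
E
```

```text
[ 0.4533 -0.0448  0.0942]
```

View pics/g11.png

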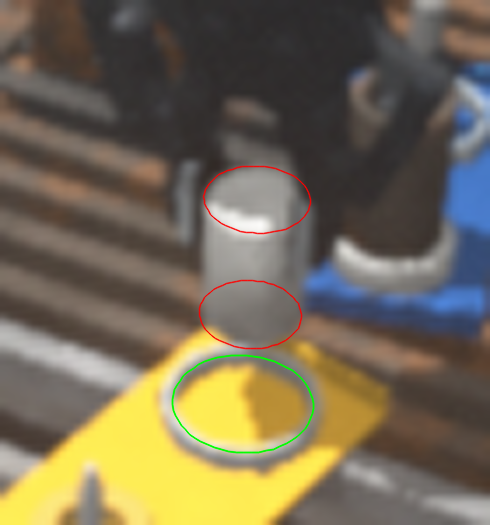

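The stub is upright and centred over the yellow ring (crop ~(243,400)). Lowering.

Emit:
send_rows(motion="0.5 0 0.05 2 0; 0.5 0 0.05 4 0; 0.5 0 0.05 5 0; 0.5 0 0.05 5.4 0; 0.5 0 0.05 5.4 0")

```text
clock: 29.45
eef_pos: [0.4538, -0.0448, 0.04]
tool_rot: [0.707, 0.707, -0.0, -0.0]
ft_force: [-0.7, -1.0, -5.3]
grip_width: 0.0362
grasp_force: 62.1
```

Emit:
send_rows(motion="0.5 0 0 0.1 0; 0.5 0 0 0.15 0; 0.5 0 0 0.15 0")

```text
clock: 29.75
eef_pos: [0.4542, -0.0452, 0.0391]
tool_rot: [0.707, 0.707, 0.0, 0.0]
ft_force: [-0.4, -0.6, -6.4]
grip_width: 0.0364
grasp_force: 62.1
```

Emit:
send_rows(motion="0.5 0 0 0.12 0; 0.5 0 0 0.12 0; 0.5 0 0 0.12 0")

```text
clock: 30.05
eef_pos: [0.4542, -0.0453, 0.038]
tool_rot: [0.707, 0.707, 0.0, 0.001]
ft_force: [-0.6, -0.9, 0.2]
grip_width: 0.0363
grasp_force: 62.7
```

Emit:
send_rows(motion="-0.3 0 0 0 0; -0.3 0 0 0 0; -0.3 0 0 0 0; -0.3 0 0 -1 0; -0.3 0 0 -4 0")

```text
clock: 30.55
eef_pos: [0.4513, -0.0449, 0.076]
tool_rot: [0.707, 0.707, -0.002, -0.002]
ft_force: [0.6, -0.4, 1.0]
grip_width: 0.0551
grasp_force: 0.0
```

Emit:
send_rows(motion="-0.3 0 0 -4 0; -0.3 0 0 -8 0; -0.3 0 0 -12 0; -0.3 4 0 -14 0; -0.3 8 0 -14 0")

```text
clock: 31.05
eef_pos: [0.4562, 0.0351, 0.2222]
tool_rot: [0.708, 0.706, 0.004, 0.003]
ft_force: [1.0, -0.5, 0.1]
grip_width: 0.0554
grasp_force: 0.0
```

Emit:
send_rows(motion="-0.3 4.5 0 0 0; -0.3 9 0 0 0; -0.3 13.5 0 0 0; -0.3 13.5 0 0 0; -0.3 13.5 0 0 0")

```text
clock: 31.55
eef_pos: [0.4533, 0.1707, 0.2177]
tool_rot: [0.706, 0.708, -0.0, 0.0]
ft_force: [0.5, -0.3, -0.0]
grip_width: 0.0555
grasp_force: 0.0
```

```bash
python3 - <<'E'
from h import *
a=vision.camera("top")[170:260,205:345,::-1]; b=vision.camera("side")[130:270,215:345,::-1]
h=480
cv2.imwrite("pics/end.png",np.hstack([cv2.resize(a,(420,270),interpolation=cv2.INTER_CUBIC),cv2.resize(b,(251,270),interpolation=cv2.INTER_CUBIC)]))
E
```

```text
(no output)
```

View pics/end.png

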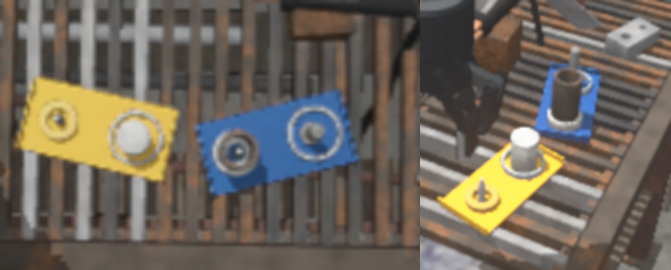

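The picture shows both kits complete: the washer at (58,120) and stub at (132,138) on yellow, the bearing with pipe at (235,152) and bolt at (315,132) on blue. The arm is clear, so I'm handing in.

```bash
python3 -c "
from workcell import workorder; print(workorder.job_done())"
```

```text
the job is handed in; nothing more can be done
None
```

Both gate kits are made up on their trays as asked, the tape measure and jig block were not touched, and the job was handed in at about 32 s on the robot's clock.

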